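One turn down on the bench screw press

TASK

Bring the bench press one thread closer to the glued panel: with closed fingers, push the hand wheel round by its upright handle, clockwise seen from above, through exactly one full turn, so that the handle ends where it started, and then come clear. Only push the handle with the outside of the fingers, never take it between them, and leave the mug, the glue bottle and the screwdriver alone.

Things in the scene. Friction and masses are not known exactly. Their poses are not given: they have to be found in the camera images.
- wheel (a joint): Angle of the press's hand wheel in rad: grows clockwise seen from above, one turn is 6.283. It starts anywhere from 0 to 5; its end stops, at -6.5 and 13.5, lie outside the turn asked for. The wheel turns freely on a vertical axis against a steady friction of 0.3 N m (about 4 N at the handle) with a slight drag and stays where it is left.
- wheel_hub (a point): Point on the wheel's vertical axis, level with the top of the wheel, 195 mm above the table. The dark steel wheel lies flat on top of the press: rim 188 mm across outside, tube 18 mm thick, three spokes, hub 42 mm across; rim and spokes lie below this point's level, and only the 8 mm high, 18 mm wide end of the screw (on the axis) and the handle rise above it.
- handle: The upright black handle on the wheel, a plain round post 22 mm in diameter and 42 mm tall, spinning freely about its own upright pin at the end of one spoke 80 mm from the wheel's axis. Its origin is the centre of its foot, level with the top of the wheel (195 mm above the table); z is up, and its top is 237 mm above the table.
- press: The grey steel bench press, bolted to the worktop at a place and yaw that vary: base 200 x 280 x 25 mm, two columns, a crossbeam 270 mm long whose top is 165 mm above the table, a steel platen over a glued wooden panel. Origin under the centre of its base, on the wheel's axis; y runs along the crossbeam. The platen goes down 4 mm for each clockwise turn.
- mug: White mug, 82 mm across and 95 mm tall, standing loose beside the press; origin under its centre, handle towards its y. Leave it alone.
- glue: White glue bottle, 56 mm across and 140 mm tall, standing loose beside the press; origin under its centre. Leave it alone.
- screwdriver: Screwdriver with a black handle lying loose on the table beside the press, along its own x; origin on the table near its middle. Leave it alone.

How it is judged:
By the outcome, as a careful person would: the job done as asked, in the order asked, and still so for the second after the job is handed in, with the robot touching nothing.
It also fails if it takes over 64 s, if anything falls off the work surface, if the arm or the gripper's body presses on something with over 40 N, if the wrist force passes 120 N, or if a joint passes its speed limit or range.

ROBOT

A 6-joint arm with a two-finger parallel gripper is mounted at the origin on the work surface. World frame = base frame: x ahead of the robot, y to its left, z up, the work surface at z = 0. Lengths are in mm, angles in rad, forces in N, time in s.
With the tool pointing down it reaches from about 400 to 925 mm from the base axis. Payload 12.5 kg.
Tool frame: the origin (TCP) lies between the finger pads; the fingertips stand 11 mm ahead of it and the grasp point (between the pads) lies 8 mm behind it (env.tip_extent is the distance from the TCP to the fingertips, in mm); x points along the fingers, z is the direction in which the jaws open and shut, and the axes are right-handed (so a half turn about x gives the same grasp; the last joint's range is limited). The gripper opens to 95 mm and grips with 3 to 60 N. Pads are 20 mm wide; open, the fingers measure 119 mm over their backs; the gripper's body (75 mm by 180 mm) begins 59 mm behind the grasp point.
Start: joints at [1.027, 0.491, 1.559, -0, 1.092, -0.106], TCP at [264.953, 566.079, 225.661] pointing down, gripper open.
Joint ranges: [-3.1, 3.1], [-0.84, 2.19], [0.05, 2.79], [-1.13, 4.28], [0.06, 2.93], [-2.69, 2.69]. Speed limits (rad/s): [2.22, 2.22, 2.79, 3.14, 3.14, 3.14].

INTERFACE

Orientations are given as [roll, pitch, yaw] about the fixed x, y, z axes, in that order (R = Rz(yaw) Ry(pitch) Rx(roll)).
In Python, from cell import status, imaging, env gives the robot as it stands. The module is installed in compiled form; this text tells all that it offers.
- The arm moves only by the tool apply_moves, never from a script. Its argument "increments" is a list of rows, each a list of 5 numbers: the closure, from 0 (fully open) to 1 (shut), then the shift along the tool's x, y, z in mm, then the turn about the tool's x in degrees. A call has 1 to 10 rows; each row shifts and turns the commanded pose from where the row before left it, along the tool's axes as they then stand; what a row does not reach is not made up. A row lasts 1/10 s, in which the tool goes at most 50 mm and 8.59 degrees, less where a joint would pass 70% of its speed; a pose out of reach is approached as far as the arm can. A call with a gripper value outside its range is refused whole. The fingers move at their own pace and stop on an object; the grip force is fixed at half the most. Time passes only in rows, so rows that do not move let the fingers close. It gives the time, the measured TCP pose, the force and the opening at its end, in the units of the state.
- status.state(): the state, without advancing time (a new reading comes with each control period).
- imaging.read_camera(name): name is "side" or "top"; returns a dict with "pixels" (480x640x3 uint8, red, green, blue), "fovy" (degrees; the focal length in pixels is half the picture's height over the tangent of half this angle, whatever the lens; pixels are square), "cx", "cy" (the principal point, pixels), "R" (3x3) and "t" (3): a world point X has camera coordinates R X + t. Camera axes: x right, y down, z forward; pixel columns grow to the right and rows downward; lengths in mm; the calibration is good to about 2 mm. A picture is of the moment at which its call begins. There is no depth.
- env.job_done(): hands the job in, once; it reports no verdict.
The state is a dict: "t": time; "joints": joint angles; "qvel": joint speeds; "tau": joint torques, N m; "eef_pos": TCP position; "tcp_rot": TCP orientation; "ft_force": force on the tool from outside, world axes, zero at the start; "moment": the same for the moment, N m; "opening": opening from 0.0 (shut) to 1.0 (fully open).
Only numpy, scipy, OpenCV 4.12 (cv2) and the standard library are available. Lean on these libraries where they do the work, as an engineer would, in place of code of your own. Each camera call takes 0.05 s, during which the arm holds its last target. There are 200 camera calls.

## Working session

There is one attempt and no reset: what is moved stays moved. The work goes in short steps, Python scripts to look and compute and a tool call to move; the robot and the scene stay as the last step left them, time stands still between calls to the robot, and variables do not carry over. Pictures are saved under pics/ and viewed, about 8 in all and at most 12, crops included, and the job is handed in when it is done.

Besides the shell and the picture viewer there is one more tool, called after "Call:" as name(argument=value, ...) on one line, values as JSON. apply_moves: Moves the arm, as the interface text tells. Its arguments: {"type":"object","properties":{"increments":{"type":"array"}},"required":["increments"]}

```bash
mkdir -p pics
python3 - <<'E'
from cell import status, imaging, env
import cv2,numpy as np,pickle
print(status.state(), env.tip_extent)
for n in ("side","top"):
    d=imaging.read_camera(n); cv2.imwrite(f"pics/{n}0.png",d["pixels"][:,:,::-1]); pickle.dump(d,open(n+"0.pkl","wb"))
    print(n,d["fovy"],d["cx"],d["cy"],np.round(d["R"],4).tolist(),np.round(d["t"],1))
E
```

```text
{'t': 0.0, 'joints': array([ 1.02738585e+00,  4.91552137e-01,  1.55946643e+00, -1.96658272e-05,
        1.09167718e+00, -1.05625648e-01]), 'qvel': array([-7.30163258e-04,  6.61116031e-04,  1.48199194e-06,  6.66176150e-04,
       -4.37722513e-04,  5.44070868e-04]), 'tau': array([-6.05736773e-05, -6.12658811e+01, -2.58181626e+01,  6.93409634e-02,
        4.82988730e-02, -6.07353945e-05]), 'eef_pos': array([264.83486883, 565.85684994, 225.06050212]), 'tcp_rot': array([ 3.0517771 ,  1.56969309, -2.09838764]), 'ft_force': array([ 0.26800043, -0.28313575,  0.54066219]), 'moment': array([ 0.01569848,  0.03367914, -0.01033955]), 'opening': 0.9994883896394942} 11.0
side 57.917261988061824 316.5098620067017 236.5679603273204 [[0.8799, -0.4745, 0.0239], [-0.2723, -0.5449, -0.7931], [0.3893, 0.6913, -0.6087]] [-477.   264.6  638.6]
top 56.359920887579506 326.89313613752216 243.59142503910246 [[0.0142, -0.9996, 0.0228], [-0.9947, -0.0164, -0.1018], [0.1021, -0.0213, -0.9945]] [   7.7  561.  1094. ]
```

View pics/top0.png

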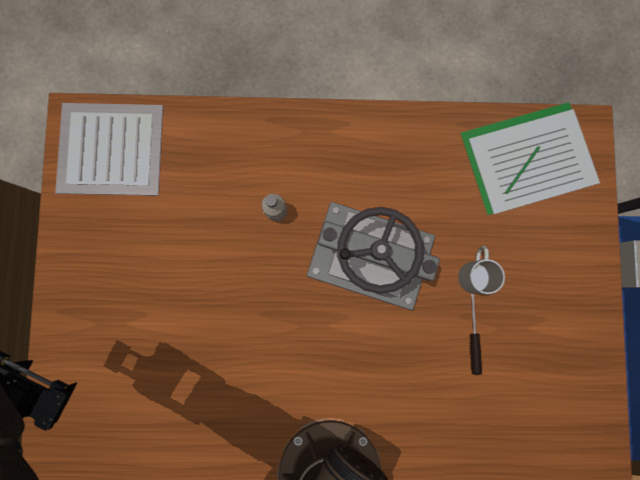

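View pics/side0.png

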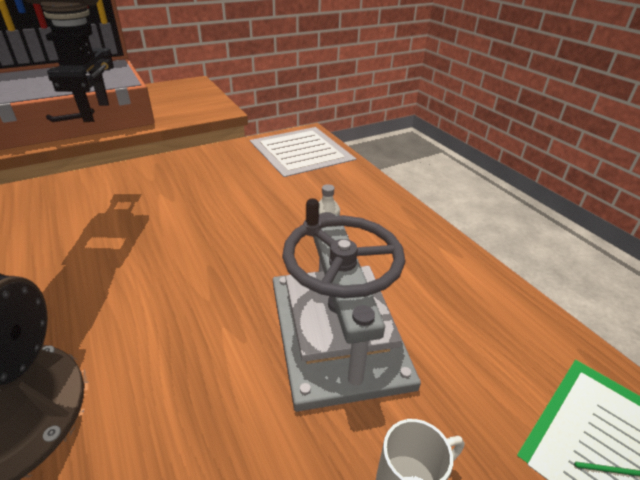

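The top view shows the wheel hub near (381,249), the handle near (344,254), the glue at (273,207), the mug at (483,277) and the screwdriver at (475,340). In the side view the hub is near (344,245) and the handle runs from about (313,203) to (312,225). I'll take enlarged crops next.

Run:
```python
import cv2,numpy as np
a=cv2.imread("pics/top0.png")[195:305,325:445]; b=cv2.imread("pics/side0.png")[185:305,270:420]
a=cv2.resize(a,None,fx=3.3,fy=3.3,interpolation=2);b=cv2.resize(b,None,fx=2.6,fy=2.6,interpolation=2)
c=np.zeros((400,800,3),np.uint8);c[:a.shape[0],:a.shape[1]]=a;c[:b.shape[0],400:400+b.shape[1]]=b
cv2.imwrite("pics/crop0.png",c)
```

```text
(no output)
```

View pics/crop0.png

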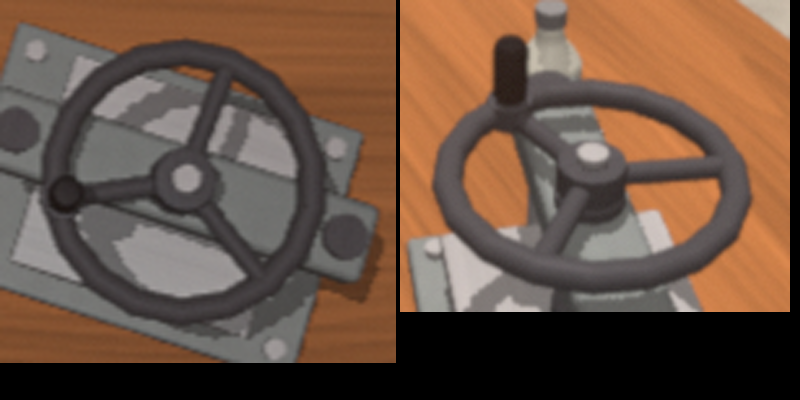

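The crop shows the screw end at top (381.7,248.9) and side (344.2,243.5). The handle top is at top (345,253.8) and side (312.7,200.8).

```bash
cat > h.py <<'E'
import numpy as np,pickle
C={n:pickle.load(open(n+"0.pkl","rb")) for n in("side","top")}
for d in C.values(): d["f"]=240/np.tan(np.radians(d["fovy"]/2)); d["R"]=np.array(d["R"]);d["t"]=np.array(d["t"])
def ray(n,p):
    d=C[n];v=d["R"].T@np.array([(p[0]-d["cx"])/d["f"],(p[1]-d["cy"])/d["f"],1]);return -d["R"].T@d["t"],v/np.linalg.norm(v)
def tri(pt,ps):
    A=np.zeros((3,3));b=np.zeros(3)
    R=[ray("top",pt),ray("side",ps)]
    for o,v in R: M=np.eye(3)-np.outer(v,v);A+=M;b+=M@o
    X=np.linalg.solve(A,b);return X,[np.linalg.norm((np.eye(3)-np.outer(v,v))@(X-o)) for o,v in R]
def atz(n,p,z):
    o,v=ray(n,p);return o+v*(z-o[2])/v[2]
E
python3 - <<'E'
from h import *
np.set_printoptions(precision=1,suppress=True)
print("hub",tri((381.7,248.9),(344.2,243.5)),atz("top",(381.7,248.9),203),atz("side",(344.2,243.5),203))
print("hdl",tri((345,253.8),(312.7,200.8)),atz("top",(345,253.8),237),atz("side",(312.7,200.8),237),atz("side",(313,225.8),195))
print("rim c",atz("top",(380.9,249.7),186))
print("mug",atz("top",(485,277),95),"glue top",atz("top",(270,201),140),"sd",atz("top",(473,295),5),atz("top",(476,373),10))
# rim edges
for p in[(43,180),(326,180),(184,40),(184,321)]: print(atz("top",(p[0]/3.3+325,p[1]/3.3+195),186))
E
```

```text
hub (array([533. , -95.9, 203.4]), [np.float64(0.5021559265596831), np.float64(0.5021559265596319)]) [533.5 -96.2 203. ] [532.8 -95.4 203. ]
hdl (array([519.4, -16.5, 237.8]), [np.float64(0.41210579133292946), np.float64(0.4121057913329039)]) [519.1 -16.4 237. ] [520.4 -15.6 237. ] [517.1 -24.6 195. ]
rim c [533.3 -97.  186. ]
mug [ 480.9 -356.2   95. ] glue top [644.4 149.3 140. ] sd [ 437.7 -358.4    5. ] [ 244.6 -360.5   10. ]
[532.1  -4.5 186. ]
[ 535.1 -189.9  186. ]
[626.3 -96.5 186. ]
[442.1 -96.8 186. ]
```

Run:
```python
from cell import status
import numpy as np
from scipy.spatial.transform import Rotation as Ro
R=Ro.from_euler('xyz',[3.0517771,1.56969309,-2.09838764]).as_matrix()
np.set_printoptions(precision=3,suppress=True)
print(R); print("z dir",np.degrees(np.arctan2(R[1,2],R[0,2])),"y dir",np.degrees(np.arctan2(R[1,1],R[0,1])))
```

```text
[[-0.001 -0.906  0.424]
 [-0.001  0.424  0.906]
 [-1.     0.    -0.001]]
z dir 64.9172997158067 y dir 154.91729348601334
```

Call:
apply_moves(increments=[[1, -40, 0, 0, 0], [1, -30, 0, 0, 8], [1, 0, 0, 0, 0]])

```text
t: 0.4
eef_pos: [265.5, 567.0, 299.5]
tcp_rot: [0.043, 1.565, 1.032]
ft_force: [0.4, 0.2, 0.4]
opening: 0.804
```

Run:
```python
from cell import status
s=status.state();print(s["t"],s["joints"],s["eef_pos"],s["tcp_rot"],s["opening"])
```

```text
0.4 [1.02744032e+00 4.29380920e-01 1.46051954e+00 2.93200140e-05
 1.24555452e+00 3.82259768e-02] [265.48702468 567.02485368 299.50988035] [0.04276187 1.56465859 1.03196693] 0.803681331625324
```

Call:
apply_moves(increments=[[1, 0, -20, -15, 0], [1, 0, -36, -26.7, 0], [1, 0, -36, -26.7, 0], [1, 0, -36, -26.7, 0], [1, 0, -36, -26.7, 0], [1, 0, -36, -26.7, 0], [1, 0, -36, -26.7, 0], [1, 0, -36, -26.7, 0], [1, 0, -36, -26.7, 0], [1, 0, -36, -26.7, 0]])

```text
t: 1.4
eef_pos: [413.7, 162.6, 295.0]
tcp_rot: [2.262, 1.57, -3.026]
ft_force: [2.0, 0.2, 0.3]
opening: 0.011
```

Call:
apply_moves(increments=[[1, 0, -36, -26.7, 0], [1, 0, -36, -26.7, 0], [1, 0, -36, -26.7, 0], [1, 0, -36, -26.7, 0], [1, 0, 0, 0, 7.85], [1, 0, 0, 0, 7.85], [1, 0, 0, 0, 7.85], [1, 0, 0, 0, 7.85], [1, 0, 0, 0, 7.85], [1, 0, 0, 0, 7.85]])

```text
t: 2.4
eef_pos: [475.8, -3.7, 294.7]
tcp_rot: [2.79, 1.569, 2.957]
ft_force: [0.2, 0.2, -0.4]
opening: 0.008
```

Call:
apply_moves(increments=[[1, 0, 0, 0, 0], [1, 0, 0, 0, 0]])

```text
t: 2.6
eef_pos: [476.0, -3.7, 295.1]
tcp_rot: [2.735, 1.57, 2.911]
ft_force: [-0.0, 0.4, -0.7]
opening: 0.005
```

```bash
cat >> h.py <<'E'
HUB=np.array([533.2,-96.2]);HD=np.array([519.3,-16.4])
def rel(face=1):
    from cell import status
    from scipy.spatial.transform import Rotation as Ro
    s=status.state();R=Ro.from_euler('xyz',s["tcp_rot"]).as_matrix();p=s["eef_pos"]
    y=R[:2,1]*face;z=R[:2,2]*face
    d=p[:2]-HUB
    print("t",s["t"],"pos",p.round(1),"zdir",np.degrees(np.arctan2(R[1,2],R[0,2])).round(2),"xaxis",R[:,0].round(3),"q6",np.degrees(s["joints"][5]).round(1),"F",np.round(s["ft_force"],1),"open",round(s["opening"],3))
    print("c rel hub: outward %.1f push %.1f (want 80,-23)"%(d@y,d@z))
    th=np.degrees(np.arctan2(*(HD-HUB)[::-1])); print("face push dir %.2f ; turned since start %.2f"%(np.degrees(np.arctan2(z[1],z[0])),(th-90-np.degrees(np.arctan2(z[1],z[0])))%360))
E
python3 -c "
from h import *
rel()"
```

```text
t 2.6 pos [476.   -3.7 295.1] zdir 10.09 xaxis [-0.001  0.    -1.   ] q6 -18.5 F [-0.   0.4 -0.7] open 0.005
c rel hub: outward 101.1 push -40.1 (want 80,-23)
face push dir 10.09 ; turned since start 359.79
```

Call:
apply_moves(increments=[[1, 20, -21, 3, 0], [1, 30, 0, 0, 0], [1, 25, 0, 0, 0], [1, 4, 0, 0, 0], [1, 0, 0, 0, 0]])

```text
t: 3.1
eef_pos: [482.7, -23.8, 216.5]
tcp_rot: [2.701, 1.57, 2.875]
ft_force: [0.0, 0.0, 1.0]
opening: 0.001
```

Run:
```python
from h import *
rel()
from cell import imaging
import cv2
a=imaging.read_camera("side")["pixels"][150:310,230:430,::-1];b=imaging.read_camera("top")["pixels"][185:315,310:450,::-1]
c=np.zeros((400,800,3),np.uint8)
a=cv2.resize(a,(400,320));b=cv2.resize(b,(400,371));c[:320,:400]=a;c[:371,400:]=b
cv2.imwrite("pics/c1.png",c)
```

```text
t 3.1 pos [482.7 -23.8 216.5] zdir 9.94 xaxis [-0.001  0.    -1.   ] q6 -20.6 F [0. 0. 1.] open 0.001
c rel hub: outward 80.0 push -37.3 (want 80,-23)
face push dir 9.94 ; turned since start 359.94
```

View pics/c1.png

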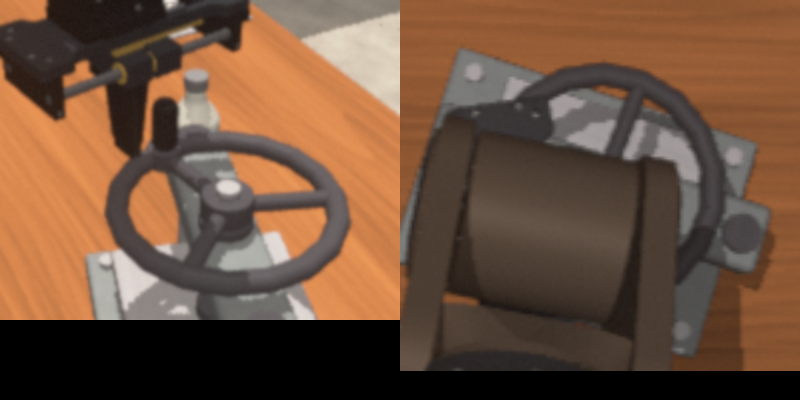

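The fingers stand just behind the handle and at its height, with the rail well above it. I'll creep forward to find the contact.

Call:
apply_moves(increments=[[1, 0, 0, 5, 0], [1, 0, 0, 5, 0], [1, 0, 0, 2.5, 0], [1, 0, 0, 0, 0]])

```text
t: 3.6
eef_pos: [495.5, -21.7, 216.8]
tcp_rot: [-0.19, 1.57, -0.018]
ft_force: [-0.7, -0.7, -0.6]
opening: 0.005
```

Call:
apply_moves(increments=[[1, 0, 0, 0.7, 0], [1, 0, 0, 0, 0]])

```text
t: 3.8
eef_pos: [495.7, -21.6, 216.6]
tcp_rot: [1.864, 1.571, 2.035]
ft_force: [-0.0, -0.3, -0.3]
opening: 0.003
```

Call:
apply_moves(increments=[[1, 0, 0, 0.7, 0], [1, 0, 0, 0, 0]])

```text
t: 4.0
eef_pos: [496.4, -21.5, 216.6]
tcp_rot: [1.228, 1.571, 1.399]
ft_force: [0.5, -0.0, -1.2]
opening: -0.001
```

Call:
apply_moves(increments=[[1, 0, 0, 0.7, 0], [1, 0, 0, 0, 0]])

```text
t: 4.2
eef_pos: [497.2, -21.4, 216.6]
tcp_rot: [0.394, 1.571, 0.566]
ft_force: [-0.0, 0.4, -0.0]
opening: 0.005
```

Call:
apply_moves(increments=[[1, 0, 0, 0.7, 0], [1, 0, 0, 0, 0]])

```text
t: 4.4
eef_pos: [497.9, -21.3, 216.6]
tcp_rot: [0.319, 1.571, 0.49]
ft_force: [-0.2, 0.8, -0.4]
opening: 0.007
```

Call:
apply_moves(increments=[[1, 0, 0, 0.7, 0], [1, 0, 0, 0, 0]])

```text
t: 4.6
eef_pos: [498.6, -21.1, 216.6]
tcp_rot: [0.548, 1.571, 0.719]
ft_force: [0.1, -0.8, -0.4]
opening: 0.004
```

Call:
apply_moves(increments=[[1, 0, 0, 0.7, 0], [1, 0, 0, 0, 0]])

```text
t: 4.8
eef_pos: [499.2, -21.0, 216.6]
tcp_rot: [0.719, 1.571, 0.891]
ft_force: [0.1, -0.9, 0.0]
opening: 0.002
```

Call:
apply_moves(increments=[[1, 0, 0, 0.7, 0], [1, 0, 0, 0, 0]])

```text
t: 5.0
eef_pos: [499.7, -20.9, 216.6]
tcp_rot: [2.88, 1.57, 3.052]
ft_force: [-1.8, -0.2, 0.5]
opening: 0.008
```

Call:
apply_moves(increments=[[1, 0, 0, 0.7, 0], [1, 0, 0, 0, 0]])

```text
t: 5.2
eef_pos: [500.2, -20.8, 216.5]
tcp_rot: [2.826, 1.57, 2.998]
ft_force: [-3.2, -1.1, 1.2]
opening: 0.009
```

Run:
```python
from h import *
rel()
from cell import imaging
import cv2
d=imaging.read_camera("side")["pixels"][:,:,::-1]
a=d[185:245,275:345];b=cv2.imread("pics/side0.png")[185:245,275:345]
cv2.imwrite("pics/c2.png",np.hstack([cv2.resize(x,(400,343),interpolation=2) for x in(b,a)]))
```

```text
t 5.2 pos [500.2 -20.8 216.5] zdir 9.82 xaxis [-0.001  0.    -1.   ] q6 -19.8 F [-3.2 -1.1  1.2] open 0.009
c rel hub: outward 80.0 push -19.6 (want 80,-23)
face push dir 9.82 ; turned since start 0.06
```

View pics/c2.png

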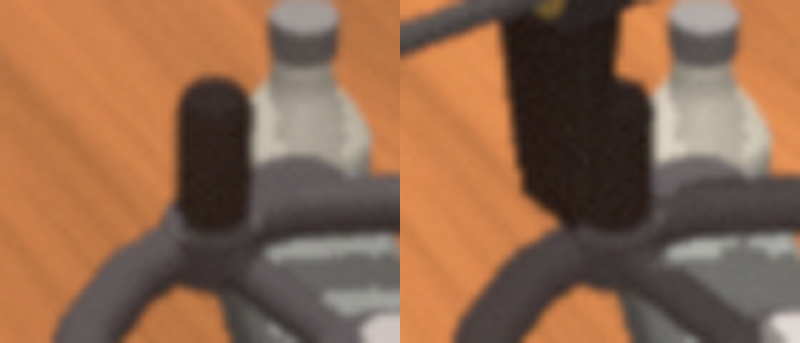

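Contact came at push offset about -20.2, TCP about (499.6,-20.9), and the handle hasn't visibly moved in the picture. Now the first pushing arc of 140°.

Call:
apply_moves(increments=[[1, 0, 0.8, 3.5, 2.5], [1, 0, 0.7, 3.5, 2.5], [1, 0, 1.44, 7.05, 5], [1, 0, 1.44, 7.05, 5], [1, 0, 1.44, 7.05, 5], [1, 0, 1.44, 7.05, 5]])

```text
t: 5.85
eef_pos: [535.3, -13.6, 216.6]
tcp_rot: [2.981, 1.57, 2.712]
ft_force: [-4.7, 0.3, 1.2]
opening: 0.003
```

```bash
python3 -c "
from h import *
rel()"
```

```text
t 5.85 pos [535.3 -13.6 216.6] zdir -15.39 xaxis [-0.001  0.001 -1.   ] q6 6.8 F [-4.7  0.3  1.2] open 0.003
c rel hub: outward 80.2 push -19.9 (want 80,-23)
face push dir -15.39 ; turned since start 25.27
```

Call:
apply_moves(increments=[[1, 0, 1.44, 7.05, 5], [1, 0, 1.44, 7.05, 5], [1, 0, 1.44, 7.05, 5], [1, 0, 1.44, 7.05, 5], [1, 0, 1.44, 7.05, 5], [1, 0, 1.44, 7.05, 5], [1, 0, 1.44, 7.05, 5], [1, 0, 1.44, 7.05, 5], [1, 0, 1.44, 7.05, 5], [1, 0, 1.44, 7.05, 5]])

```text
t: 6.85
eef_pos: [598.3, -44.0, 216.6]
tcp_rot: [2.817, 1.57, 1.676]
ft_force: [-2.6, 4.3, 0.3]
opening: 0.003
```

```bash
python3 -c "
from h import *
rel()"
```

```text
t 6.85 pos [598.3 -44.  216.6] zdir -65.39 xaxis [-0.     0.001 -1.   ] q6 54.8 F [-2.6  4.3  0.3] open 0.003
c rel hub: outward 80.9 push -20.3 (want 80,-23)
face push dir -65.39 ; turned since start 75.27
```

Call:
apply_moves(increments=[[1, 0, 1.4, 7.05, 5], [1, 0, 1.4, 7.05, 5], [1, 0, 1.4, 7.05, 5], [1, 0, 1.4, 7.05, 5], [1, 0, 1.4, 7.05, 5], [1, 0, 1.4, 7.05, 5], [1, 0, 1.4, 7.05, 5], [1, 0, 1.4, 7.05, 5], [1, 0, 1.4, 7.05, 5], [1, 0, 1.4, 7.05, 5]])

```text
t: 7.85
eef_pos: [615.2, -111.9, 216.7]
tcp_rot: [2.509, 1.569, 0.495]
ft_force: [1.6, 4.8, -0.6]
opening: 0.005
```

Call:
apply_moves(increments=[[1, 0, 1.4, 7.05, 5], [1, 0, 1.4, 7.05, 5], [1, 0, 1.4, 7.05, 5], [1, 0, 0, 0, 0]])

```text
t: 8.25
eef_pos: [607.8, -133.0, 216.7]
tcp_rot: [2.276, 1.57, 0.002]
ft_force: [-0.4, -0.1, 0.4]
opening: 0.007
```

```bash
python3 -c "
from h import *
rel()"
```

```text
t 8.25 pos [ 607.8 -133.   216.7] zdir -130.29 xaxis [ 0.001  0.    -1.   ] q6 111.8 F [-0.4 -0.1  0.4] open 0.007
c rel hub: outward 80.7 push -20.1 (want 80,-23)
face push dir -130.29 ; turned since start 140.18
```

Next I back off 25 mm and spin the tool back 180°.

Call:
apply_moves(increments=[[1, 0, 0, -13, 0], [1, 0, 0, -12, 0], [1, 0, 0, 0, -8], [1, 0, 0, 0, -8], [1, 0, 0, 0, -8], [1, 0, 0, 0, -8], [1, 0, 0, 0, -8], [1, 0, 0, 0, -8], [1, 0, 0, 0, -8], [1, 0, 0, 0, -8]])

```text
t: 9.25
eef_pos: [624.3, -112.3, 216.5]
tcp_rot: [1.902, 1.571, 0.755]
ft_force: [0.4, 0.1, -0.2]
opening: 0.008
```

Call:
apply_moves(increments=[[1, 0, 0, 0, -8], [1, 0, 0, 0, -8], [1, 0, 0, 0, -8], [1, 0, 0, 0, -8], [1, 0, 0, 0, -8], [1, 0, 0, 0, -8], [1, 0, 0, 0, -8], [1, 0, 0, 0, -8], [1, 0, 0, 0, -8], [1, 0, 0, 0, -8]])

```text
t: 10.25
eef_pos: [624.3, -112.3, 216.5]
tcp_rot: [0.211, 1.571, 0.46]
ft_force: [0.5, 0.1, -0.2]
opening: 0.007
```

Call:
apply_moves(increments=[[1, 0, 0, 0, -8], [1, 0, 0, 0, -8], [1, 0, 0, 0, -8], [1, 0, 0, 0, -8], [1, 0, 0, 0, -4], [1, 0, 0, 0, 0]])

```text
t: 10.85
eef_pos: [624.2, -112.4, 216.5]
tcp_rot: [-0.032, 1.571, 0.841]
ft_force: [-0.2, -1.1, 0.3]
opening: 0.003
```

```bash
python3 -c "
from h import *
rel(-1)"
```

```text
t 10.85 pos [ 624.2 -112.4  216.5] zdir 49.99 xaxis [ 0.  0. -1.] q6 -66.2 F [-0.2 -1.1  0.3] open 0.003
c rel hub: outward 80.2 push -46.1 (want 80,-23)
face push dir -130.01 ; turned since start 139.89
```

Call:
apply_moves(increments=[[1, 0, 0, -10, 0], [1, 0, 0, -8, 0], [1, 0, 0, -5, 0], [1, 0, 0, -3, 0], [1, 0, -1.42, -7.05, 5], [1, 0, -1.42, -7.05, 5], [1, 0, -1.42, -7.05, 5], [1, 0, -1.42, -7.05, 5], [1, 0, -1.42, -7.05, 5], [1, 0, -1.42, -7.05, 5]])

```text
t: 11.85
eef_pos: [579.2, -165.7, 216.8]
tcp_rot: [-0.306, 1.569, 0.036]
ft_force: [5.6, 1.2, -1.6]
opening: 0.004
```

```bash
python3 -c "
from h import *
rel(-1)"
```

```text
t 11.85 pos [ 579.2 -165.7  216.8] zdir 19.57 xaxis [ 0.002  0.    -1.   ] q6 -41.9 F [ 5.6  1.2 -1.6] open 0.004
c rel hub: outward 80.9 push -20.0 (want 80,-23)
face push dir -160.43 ; turned since start 170.31
```

Pushing again, with the force at about 5.7 N. I'll continue the arc.

Call:
apply_moves(increments=[[1, 0, -1.38, -7.05, 5], [1, 0, -1.38, -7.05, 5], [1, 0, -1.38, -7.05, 5], [1, 0, -1.38, -7.05, 5], [1, 0, -1.38, -7.05, 5], [1, 0, -1.38, -7.05, 5], [1, 0, -1.38, -7.05, 5], [1, 0, -1.38, -7.05, 5], [1, 0, -1.38, -7.05, 5], [1, 0, -1.38, -7.05, 5]])

```text
t: 12.85
eef_pos: [510.2, -176.3, 216.8]
tcp_rot: [0.084, 1.568, -0.448]
ft_force: [4.6, -2.7, -2.9]
opening: 0.005
```

```bash
python3 -c "
from h import *
rel(-1)"
```

```text
t 12.85 pos [ 510.2 -176.3  216.8] zdir -30.44 xaxis [ 0.002 -0.001 -1.   ] q6 4.4 F [ 4.6 -2.7 -2.9] open 0.005
c rel hub: outward 80.7 push -20.7 (want 80,-23)
face push dir 149.56 ; turned since start 220.32
```

Call:
apply_moves(increments=[[1, 0, -1.42, -7.05, 5], [1, 0, -1.42, -7.05, 5], [1, 0, -1.42, -7.05, 5], [1, 0, -1.42, -7.05, 5], [1, 0, -1.42, -7.05, 5], [1, 0, -1.42, -7.05, 5], [1, 0, -1.42, -7.05, 5], [1, 0, -1.42, -7.05, 5], [1, 0, -1.42, -7.05, 5], [1, 0, -1.42, -7.05, 5]])

```text
t: 13.85
eef_pos: [457.5, -130.2, 216.8]
tcp_rot: [0.508, 1.569, -0.896]
ft_force: [1.5, -5.0, -2.4]
opening: 0.006
```

```bash
python3 -c "
from h import *
rel(-1)"
```

```text
t 13.85 pos [ 457.5 -130.2  216.8] zdir -80.42 xaxis [ 0.001 -0.001 -1.   ] q6 56.6 F [ 1.5 -5.  -2.4] open 0.006
c rel hub: outward 80.3 push -21.0 (want 80,-23)
face push dir 99.58 ; turned since start 270.31
```

Call:
apply_moves(increments=[[1, 0, -1.44, -7.05, 5], [1, 0, -1.44, -7.05, 5], [1, 0, -1.44, -7.05, 5], [1, 0, -1.44, -7.05, 5], [1, 0, -1.44, -7.05, 5], [1, 0, -1.44, -7.05, 5], [1, 0, -1.44, -7.05, 5], [1, 0, -1.44, -7.05, 5], [1, 0, -1.44, -7.05, 5], [1, 0, -1.44, -7.05, 5]])

```text
t: 14.85
eef_pos: [458.4, -60.2, 216.7]
tcp_rot: [-0.168, 1.57, -2.444]
ft_force: [-4.0, -4.6, 1.2]
opening: 0.005
```

Call:
apply_moves(increments=[[1, 0, 0, 0, 0], [1, 0, 0, 13, 0], [1, 0, 0, 12, 0], [1, 0, 0, 0, -8], [1, 0, 0, 0, -8], [1, 0, 0, 0, -8], [1, 0, 0, 0, -8], [1, 0, 0, 0, -8], [1, 0, 0, 0, -8], [1, 0, 0, 0, -8]])

```text
t: 15.85
eef_pos: [442.0, -80.0, 216.7]
tcp_rot: [1.469, 1.571, 0.18]
ft_force: [-1.0, 0.2, -1.0]
opening: 0.004
```

Call:
apply_moves(increments=[[1, 0, 0, 0, -8], [1, 0, 0, 0, -8], [1, 0, 0, 0, -8], [1, 0, 0, 0, -8], [1, 0, 0, 0, -8], [1, 0, 0, 0, -8], [1, 0, 0, 0, -8], [1, 0, 0, 0, -8], [1, 0, 0, 0, -8], [1, 0, 0, 0, -8]])

```text
t: 16.85
eef_pos: [442.0, -80.0, 216.7]
tcp_rot: [0.129, 1.571, 0.237]
ft_force: [-0.9, 0.1, -0.4]
opening: 0.005
```

Call:
apply_moves(increments=[[1, 0, 0, 0, -8], [1, 0, 0, 0, -8], [1, 0, 0, 0, -8], [1, 0, 0, 0, -8], [1, 0, 0, 0, -8], [1, 0, 0, 0, -4], [1, 0, 0, 0, 0]])

```text
t: 17.55
eef_pos: [442.1, -79.9, 216.7]
tcp_rot: [-0.454, 1.571, 0.416]
ft_force: [-0.7, 0.6, -0.3]
opening: 0.005
```

```bash
python3 -c "
from h import *
rel(1)"
```

```text
t 17.55 pos [442.1 -79.9 216.7] zdir 49.87 xaxis [ 0.  0. -1.] q6 -68.6 F [-0.7  0.6 -0.3] open 0.005
c rel hub: outward 80.2 push -46.3 (want 80,-23)
face push dir 49.87 ; turned since start 320.01
```

Call:
apply_moves(increments=[[1, 0, 0, 10, 0], [1, 0, 0, 8, 0], [1, 0, 0, 5, 0], [1, 0, 0, 3, 0], [1, 0, 1.44, 7.05, 5], [1, 0, 1.44, 7.05, 5], [1, 0, 1.44, 7.05, 5], [1, 0, 1.44, 7.05, 5], [1, 0, 1.44, 7.05, 5], [1, 0, 1.44, 7.05, 5]])

```text
t: 18.55
eef_pos: [487.1, -26.6, 216.5]
tcp_rot: [2.867, 1.569, -3.074]
ft_force: [-6.0, -1.2, 2.0]
opening: 0.004
```

Call:
apply_moves(increments=[[1, 0, 1.44, 7.05, 5], [1, 0, 0, 0, 0], [1, 0, 0, 0, 0]])

```text
t: 18.85
eef_pos: [493.7, -23.1, 216.5]
tcp_rot: [0.628, 1.571, 0.89]
ft_force: [0.3, -0.2, -0.7]
opening: 0.005
```

```bash
cat > m.py <<'E'
from h import *
import cv2
from cell import imaging
# subpixel shift of handle patch in the side view: dark post columns/rows vs the start picture
d=imaging.read_camera("side")["pixels"][:,:,::-1]
o=cv2.imread("pics/side0.png")
def meas(im):
    g=cv2.GaussianBlur(im,(3,3),0)
    return g[186:240,285:345]
T=o[194:232,300:326]
S=d[182:246,270:345]
def match(S):
    r=cv2.matchTemplate(S.copy(),T.copy(),cv2.TM_CCOEFF_NORMED);y,x=np.unravel_index(r.argmax(),r.shape)
    f=lambda a,b,c:(a-c)/(2*(a-2*b+c)) if a-2*b+c else 0
    return round(270+x+f(r[y,x-1],r[y,x],r[y,x+1])-300,2),round(182+y+f(r[y-1,x],r[y,x],r[y+1,x])-194,2),round(float(r.max()),3)
print("shift now",match(S),"self",match(o[182:246,270:345]))
cv2.imwrite("pics/last.png",np.hstack([cv2.resize(v[180:250,270:350],(400,350),interpolation=2) for v in(o,d)]))
E
python3 -c "
from h import *
rel(1)"; python3 m.py
```

```text
t 18.85 pos [493.7 -23.1 216.5] zdir 14.98 xaxis [ 0.  0. -1.] q6 -25.3 F [ 0.3 -0.2 -0.7] open 0.005
c rel hub: outward 80.8 push -19.2 (want 80,-23)
face push dir 14.98 ; turned since start 354.90
shift now (np.float64(-2.68), np.float64(1.15), 0.541) self (np.float64(-0.0), np.float64(-0.0), 1.0)
```

View pics/last.png

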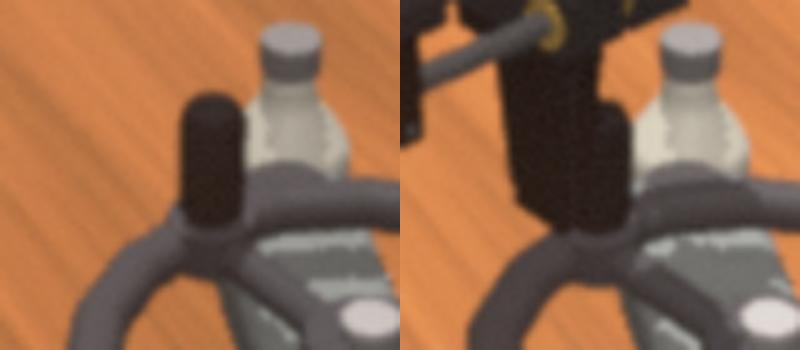

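The handle is about 2.6 px (4 to 5°) short, as intended. Now small steps towards the contact pose recorded at the start.

Call:
apply_moves(increments=[[1, 0, 0.1, 1.2, 1], [1, 0, 0.1, 1.2, 1], [1, 0, 0.1, 1.2, 1], [1, 0, 0.1, 1.2, 1], [1, 0, 0, 0, 0], [1, 0, 0, 0, 0]])

```text
t: 19.5
eef_pos: [498.3, -21.7, 216.6]
tcp_rot: [1.657, 1.571, 1.846]
ft_force: [-3.5, -0.1, 0.0]
opening: 0.004
```

```bash
python3 -c "
from h import *
rel(1)
def px(th):
    a=np.radians(th);X=np.array([HUB[0]+80*np.cos(a),HUB[1]+80*np.sin(a),225]);d=C['side'];c=d['R']@X+d['t'];return c[:2]/c[2]*d['f']
print('px per deg',px(99.8+1)-px(99.8))
"; python3 m.py
```

```text
t 19.5 pos [498.3 -21.7 216.6] zdir 10.83 xaxis [-0.  0. -1.] q6 -20.9 F [-3.5 -0.1  0. ] open 0.004
c rel hub: outward 79.7 push -20.3 (want 80,-23)
face push dir 10.83 ; turned since start 359.05
px per deg [-0.68817363  0.2906401 ]
shift now (np.float64(-0.94), np.float64(0.5), 0.557) self (np.float64(-0.0), np.float64(-0.0), 1.0)
```

Call:
apply_moves(increments=[[1, 0, 0, -10, 0], [1, 0, 0, -15, 0], [1, 0, 0, 0, 0]])

```text
t: 19.85
eef_pos: [472.5, -26.6, 216.8]
tcp_rot: [0.081, 1.57, 0.27]
ft_force: [0.2, -0.0, 0.6]
opening: 0.004
```

```bash
python3 m.py; python3 -c "
from h import *
rel()"
```

```text
shift now (np.float64(-0.73), np.float64(0.22), 0.986) self (np.float64(-0.0), np.float64(-0.0), 1.0)
t 19.9 pos [473.5 -26.6 217. ] zdir 10.79 xaxis [ 0.001 -0.    -1.   ] q6 -22.0 F [ 0.  -0.9  0. ] open 0.006
c rel hub: outward 79.6 push -45.6 (want 80,-23)
face push dir 10.79 ; turned since start 359.09
```

View pics/last.png

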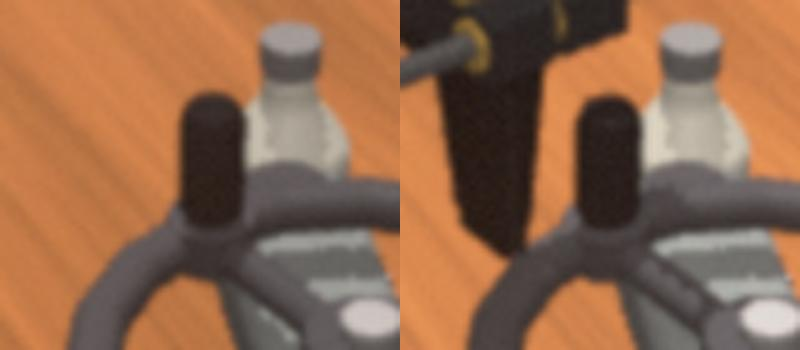

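Seen clear of the fingers, the handle is 0.73 px (about 1.0°, 1.4 mm) short, which agrees with the TCP comparison. I return the 25 mm plus 1.4 mm.

Call:
apply_moves(increments=[[1, 0, 0.3, 12, 1], [1, 0, 0, 8, 0], [1, 0, 0, 4, 0], [1, 0, 0, 1.2, 0], [1, 0, 0, 1.2, 0], [1, 0, 0, 0, 0], [1, 0, 0, 0, 0]])

```text
t: 20.6
eef_pos: [499.5, -21.4, 216.5]
tcp_rot: [2.388, 1.57, 2.559]
ft_force: [-2.5, 0.0, -0.5]
opening: 0.005
```

Call:
apply_moves(increments=[[1, 0, 0, -10, 0], [1, 0, 0, -15, 0], [1, 0, 0, 0, 0]])

```text
t: 20.9
eef_pos: [473.6, -25.8, 216.8]
tcp_rot: [1.209, 1.571, 1.38]
ft_force: [0.3, 0.1, 0.7]
opening: 0.005
```

```bash
python3 m.py; python3 -c "
from h import *
rel()"
```

```text
shift now (np.float64(-0.17), np.float64(-0.02), 0.99) self (np.float64(-0.0), np.float64(-0.0), 1.0)
t 20.95 pos [474.6 -25.8 217. ] zdir 9.79 xaxis [ 0.001  0.    -1.   ] q6 -20.9 F [ 0.6  0.4 -0.3] open 0.002
c rel hub: outward 79.3 push -45.8 (want 80,-23)
face push dir 9.79 ; turned since start 0.09
```

The handle is now within about 0.2° of its start. I lift clear and do the final check.

Call:
apply_moves(increments=[[1, -25, 0, 0, 0], [1, -40, 0, 0, 0], [1, -40, 0, 0, 0], [1, -15, 35, 0, 0], [1, 0, 45, 0, 0], [1, 0, 45, 0, 0], [1, 0, 45, 0, 0], [1, 0, 45, 0, 0], [1, 0, 0, 0, 0], [1, 0, 0, 0, 0]])

```text
t: 21.95
eef_pos: [438.4, 187.0, 336.7]
tcp_rot: [0.0, 1.57, 0.174]
ft_force: [-1.0, 0.3, 0.8]
opening: 0.005
```

```bash
python3 m.py
python3 - <<'E'
from h import *
from cell import imaging
import cv2
rel()
d=imaging.read_camera("top")["pixels"][:,:,::-1].copy();o=cv2.imread("pics/top0.png")
for nm,(x,y,w,h) in dict(handle=(334,243,22,22),mug=(455,243,55,55),glue=(258,190,35,36),sd=(464,300,24,80)).items():
    r=cv2.matchTemplate(d[y-4:y+h+4,x-4:x+w+4].copy(),o[y:y+h,x:x+w].copy(),5);j=np.unravel_index(r.argmax(),r.shape);print(nm,j[1]-4,j[0]-4,r.max().round(3))
cv2.imwrite("pics/end.png",d)
E
```

```text
shift now (np.float64(-0.2), np.float64(0.05), 0.996) self (np.float64(-0.0), np.float64(-0.0), 1.0)
t 22.0 pos [438.6 186.2 336.7] zdir 9.86 xaxis [ 0. -0. -1.] q6 5.2 F [-0.6 -0.6  1.1] open 0.003
c rel hub: outward 294.4 push -44.8 (want 80,-23)
face push dir 9.86 ; turned since start 0.02
handle 0 0 0.994
mug 0 0 0.999
glue 0 0 0.999
sd 0 0 0.999
```

View pics/end.png

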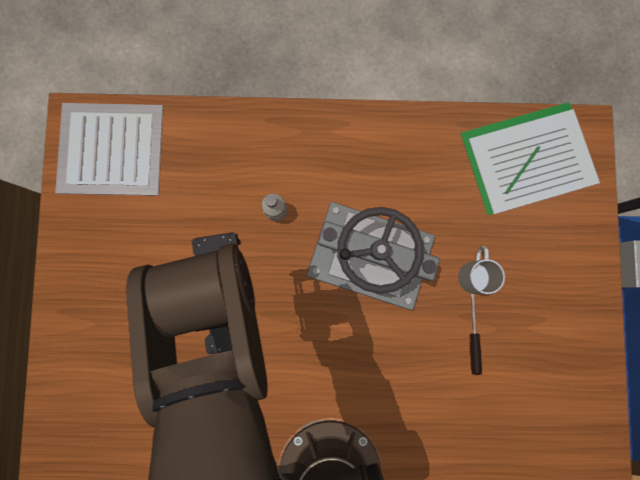

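The handle is back at (345,254), the other objects haven't moved, and the arm is clear. Handing in.

```bash
python3 -c "
from cell import env
print(env.job_done())"
```

```text
the job is handed in; nothing more can be done
None
```

The hand wheel has gone one full turn clockwise, the handle is back where it started, and the job is handed in.

I pushed the handle with the closed fingers' outer faces in three arcs of 140°, 180° and 40°. Between arcs I backed off and turned the tool back. One last 1° nudge followed after looking from clear of the handle. It took 22 s, and the force readings between moves stayed under about 8 N.

**Handle position:** in the side view it sits 0.2 px from the start picture, about 0.3° short of the full turn. In the top view it shows no whole-pixel shift. The last push ended within about 0.5 mm of where the fingers first touched the handle.

**Other objects:** the mug, glue bottle and screwdriver show no shift in the top view, and the arm stands clear.

**Disagreements:** contact came about 3 mm later than the finger size I had assumed, so I used the measured offset. Just before the final nudge, the side view with the fingers partly covering the handle read 1.4° short. The clear view read 1.06° and the tool position about 0.9°.

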